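Release a candle with the jog lever and deliver it in the catch tray

TASK

Stand the empty catch tray on the table close up against the front of the magazine, centred on the lane that holds the yellow candle and with its green handle board on the side away from the magazine. Tilt the spring-centred red-ball lever fully towards that lane, hold it there for about a second so that the candle rolls down into the tray, and let the lever return to its middle. Then carry the tray with the candle in it to the cork mat and leave it standing flat in the middle of the mat; leave the white candle in its lane and do not disturb the jug or the steel mould.

Things in the scene. Friction and masses are not known exactly. Their poses are not given: they have to be found in the camera images.
- left_bay (a point): Point on the table (z 0) before the magazine's left lane (left as the robot sees it) where the tray's centre should stand; the tray's wall is then 5 mm from the magazine's light grey apron (58 mm high, front face 70 mm in x beyond this point). Turns with the magazine; x points into the magazine, away from the robot, y left, z up. The lane's ramp ends 88 mm in x beyond, 70 mm above the table.
- magazine: Candle magazine of blue sheet metal, bolted to the table, 190 mm deep, 376 mm wide, 150 mm high. Origin at table level in the middle between its lanes; x to its back, away from the robot, y left. Two lanes, centred 240 mm apart, slope 15 deg down to the front; a polished steel gate plate (40 mm wide, slippery) at the foot of each holds a candle back. Once the gate drops the candle rolls out frontwards by itself.
- guard (a point): Middle of the orange guard bar above the lever's ball, 264 mm above the table: 22 mm (x) by 100 mm (y) by 8 mm thick, held by a dark rod from behind. It is 90 mm above the ball and 16 mm beyond it in x. A vertical gripper at the ball strikes it: come from the robot's side with the tool leaning back 30 to 40 deg (fingers pointing down and away from the robot). Axes as the magazine's.
- right_bay (a point): The same point in front of the right lane: 240 mm from left_bay along its -y, same axes.
- jog (a joint): Jog lever between the lanes, rad. 0 in the middle, where its spring returns it within 0.5 s; positive tilted left (+y of the magazine), negative right; stops at 0.32 and -0.32. Hinge along the magazine's x, 50 mm above the table, 124 mm below the ball's centre. 1.6 N m/rad: 4 N at the ball holds it over. Tilting drops the gate on that side (open beyond 0.22) and raises the other.
- jog_ball (a point): Centre of the lever's red ball, 34 mm in diameter, 174 mm above the table in the middle, 158 mm before the magazine's origin in x. Below it the 14 mm steel shaft runs down and away from the robot, 35 deg from vertical, for 90 mm, then straight down to the hinge. Turns with the lever; in the middle its axes are the magazine's.
- yellow_candle_center (a point): Centre of the yellow candle, a wax cylinder 50 mm in diameter and 110 mm long, 0.19 kg, lying along its own y axis, across the lane. It starts in the left or the right lane, against the gate, 109 mm in x beyond that lane's bay point and 102 mm above the table.
- white_candle_center (a point): Centre of the white candle, the same size, in the other lane. It must stay there.
- tray_floor (a point): Middle of the inner floor (8 mm above the underside) of the loose wooden catch tray: outside 130 mm (x) by 160 mm (y), walls 40 mm high and 8 mm thick, 0.28 kg. Axes: x from its handle side to its opposite side, y along its long side, z up.
- tray_handle (a point): Grip point on the tray's green handle board, 90 mm above the tray's underside and 59 mm from the tray's centre along its -x. The board is 12 mm thick (tray x), 60 mm wide (tray y) and rises from the tray's underside to 110 mm. Same axes as tray_floor.
- mat: Cork mat fixed to the table, 200 mm (x) by 210 mm (y), 4 mm thick; origin in the middle of its underside, at table level.
- jug: Red enamel jug standing on the table, 130 mm high, 90 mm in diameter, with a handle; origin under its centre. Bystander: leave it where it is.
- mould: Steel candle mould block, 100 by 80 by 70 mm high, 0.9 kg; origin under its centre. Bystander: leave it where it is.
- tray: The catch tray itself (see tray_floor); origin under its centre.
- yellow_candle: The yellow candle itself; origin at its centre.
Mind the look-alikes: they are no part of the job. Of the things shaped like the tray, the wooden one is meant.

How it is judged:
On the way, in this order (a step that is already met when the one before it is completed fails the run):
1. the tray stands released on the table in front of the yellow candle's lane (centre within 40 mm of that bay's point), handle board away from the magazine (within 20 deg) (((y of yellow_candle_center in the frame of left_bay above -0.12 m and horizontal distance between tray_floor and left_bay below 0.04 m) or (y of yellow_candle_center in the frame of left_bay below -0.12 m and horizontal distance between tray_floor and right_bay below 0.04 m)) and angle between the x axis of tray_floor and the x axis of left_bay, either way round below 0.35 rad and x of tray_handle in the frame of left_bay below 0 m and height (world z) of tray_floor below 0.012 m and angle between tray_floor's own z axis and vertical below 0.05 rad and contact force between the fingers and tray below 0.2 N), for 0.2 s.
2. the lever is tilted beyond 0.25 rad towards that lane and held for half a second (((y of yellow_candle_center in the frame of left_bay above -0.12 m and value of joint jog above 0.25 rad) or (y of yellow_candle_center in the frame of left_bay below -0.12 m and value of joint jog below -0.25 rad))), for 0.5 s.
3. the yellow candle lies in the tray and the lever is back in its middle (x of yellow_candle_center in the frame of tray_floor between -0.045 and 0.045 m and y of yellow_candle_center in the frame of tray_floor between -0.03 and 0.03 m and z of yellow_candle_center in the frame of tray_floor between 0.015 and 0.032 m and value of joint jog between -0.05 and 0.05 rad), for 0.2 s.
At the end, for the whole second after the job is handed in: The tray stands flat (within 0.05 rad) and still on the cork mat, its centre within 45 mm of the mat's; the yellow candle lies at rest on the tray's floor; the lever is within 0.05 rad of its middle; the white candle is still in its lane (within 20 mm of its start) (all of step 3 and horizontal distance between tray_floor and mat below 0.045 m and height (world z) of tray_floor between 0.008 and 0.016 m and angle between tray_floor's own z axis and vertical below 0.05 rad and linear speed of tray below 0.03 m/s and linear speed of yellow_candle below 0.05 m/s and distance of white_candle_center from where it was at the start of the episode below 0.02 m); the robot touches nothing.
It fails at once if the white candle leaves its place (20 mm) (distance of white_candle_center from where it was at the start of the episode above 0.02 m).
It fails at once if the jug is moved more than 30 mm (distance of jug from where it was at the start of the episode above 0.03 m).
It fails at once if the mould is moved more than 30 mm (distance of mould from where it was at the start of the episode above 0.03 m).
It also fails if it takes over 72 s, if anything falls off the work surface, if the arm or the gripper's body presses on something with over 40 N, if the wrist force passes 120 N, or if a joint passes its speed limit or range.

ROBOT

A 7-joint arm with a two-finger parallel gripper is mounted at the origin on the work surface. World frame = base frame: x ahead of the robot, y to its left, z up, the work surface at z = 0. Lengths are in m, angles in rad, forces in N, time in s.
With the tool pointing down it reaches from about 0.425 to 0.875 m from the base axis. Payload 4.7 kg.
Tool frame: the origin (TCP) lies on the mounting face of the last link; the fingertips stand 182 mm ahead of it and the grasp point (between the pads) lies 164 mm ahead of it; x points along the fingers, y is the direction in which the jaws open and shut, and the axes are right-handed (so a half turn about x gives the same grasp; the last joint's range is limited). The gripper opens to 87 mm and grips with 3 to 60 N. Pads are 19 mm wide; open, the fingers measure 117 mm over their backs; the gripper's body (75 mm by 190 mm) begins 51 mm behind the grasp point.
Start: joints at [1.356, 0.321, -0.07, 1.45, 0.023, 1.371, -0.057], TCP at [0.147, -0.633, 0.405] pointing down, gripper open.
Joint ranges: [-2.86, 2.86], [-0.3, 2.09], [-1.38, 1.24], [0.06, 2.45], [-1.56, 4.7], [0.09, 2.05], [-2.69, 2.69]. Speed limits (rad/s): [2.57, 2.57, 3.14, 3.14, 3.14, 3.14, 3.14].

INTERFACE

Orientations are given as a rotation vector (axis times angle).
In Python, from bench import monitor, get_image, ctrl gives the robot as it stands.
- The arm moves only by the shell command python3 -m creep 'ROWS' [FORCE]. ROWS is JSON, a list of rows, each a list of 7 numbers: the shift along the tool's x, y, z in mm, then the turn, a rotation vector about the tool's x, y, z in rad, then the finger opening in mm, from 0 to 87. A call has 1 to 5 rows; each row shifts and turns the commanded pose from where the row before left it, along the tool's axes as they then stand; what a row does not reach is not made up. A row lasts 1/10 s, in which the tool goes at most 50 mm and 8.59 degrees, less where a joint would pass 70% of its speed; a pose out of reach is approached as far as the arm can. A call is refused whole if a number of a shift passes 50 or a number of a turn 0.15, either way. A call with a gripper value outside its range is refused whole. The fingers move at their own pace and stop on an object; FORCE is the grip in N (left out, the last holds). Time passes only in rows, so rows that do not move let the fingers close. It gives the time, the measured TCP pose, the force and the opening at its end, in the units of the state.
- monitor.get_state(): the state, without advancing time (a new reading comes with each control period).
- get_image(name): name is "side" or "top"; returns a dict with "img" (384x512x3 uint8, red, green, blue), "mtx" (3x3 intrinsics, pixels), "view" (4x4, takes a point from world to camera coordinates). Camera axes: x right, y up, looking along -z (the intrinsics and any distortion apply to the point x, -y, -z); pixel columns grow to the right and rows downward; lengths in m; the calibration is good to about 2 mm. A picture is of the moment at which its call begins. There is no depth.
- ctrl.close_job(): hands the job in, once; it reports no verdict.
The state is a dict: "time": time; "joint_positions": joint angles; "qd": joint speeds; "joint_torque": joint torques, N m; "position": TCP position; "tool_rot": TCP orientation; "ft_force": force on the tool from outside, world axes, zero at the start; "torque": the same for the moment, N m; "grip_width": opening from 0.0 (shut) to 1.0 (fully open).
Only numpy, scipy, OpenCV 4.12 (cv2) and the standard library are available. Lean on these libraries where they do the work, as an engineer would, in place of code of your own. Each camera call takes 0.05 s, during which the arm holds its last target.

## Working session

There is one attempt and no reset: what is moved stays moved. The work goes in short steps, Python scripts to look and compute and a shell command to move; the robot and the scene stay as the last step left them, time stands still between calls to the robot, and variables do not carry over. Pictures are saved under pics/ and viewed, and the job is handed in when it is done.

```bash
ls; mkdir -p pics; python3 - <<'E'
from bench import monitor, get_image, ctrl
import cv2, numpy as np
print(monitor.get_state())
for n in ("side","top"):
    d=get_image(n); cv2.imwrite(f"pics/{n}0.png",d["img"][...,::-1]); np.savez(f"{n}0.npz",**{k:np.array(v) for k,v in d.items()})
    print(d.keys(),d["mtx"],d["view"])
E
```

```text
pics
{'time': 0.0, 'joint_positions': array([ 1.35608355,  0.32179843, -0.07007803,  1.45165651,  0.02260746,
        1.37081012, -0.05686975]), 'qd': array([-5.72198395e-05,  1.13828459e-03,  9.37849174e-04, -3.94131422e-04,
       -1.14174779e-03,  4.18851574e-04, -5.72928343e-04]), 'joint_torque': array([ 3.62542796e-04, -4.91284382e+01, -4.03770134e-01, -3.12527740e+01,
       -6.39860937e-02,  4.36292519e-02,  1.52546654e-04]), 'position': array([ 0.14735056, -0.63286547,  0.40368639]), 'tool_rot': array([ 2.10068331,  0.24344847, -2.1013648 ]), 'ft_force': array([-0.90015923,  0.01362621,  0.41580589]), 'torque': array([-0.00710246, -0.00892626, -0.01068168]), 'grip_width': 1.0047660228101791}
dict_keys(['img', 'mtx', 'view']) [[467.47528008   0.         264.55539728]
 [  0.         467.47528008 189.96771651]
 [  0.           0.           1.        ]] [[-0.94320699 -0.33173099  0.01775185  0.48580444]
 [ 0.20177726 -0.52962266  0.82388456 -0.24214561]
 [-0.26390626  0.7806756   0.56647957 -1.41950545]
 [ 0.          0.          0.          1.        ]]
dict_keys(['img', 'mtx', 'view']) [[386.02765583   0.         251.69449853]
 [  0.         386.02765583 190.48724195]
 [  0.           0.           1.        ]] [[ 9.17637757e-03 -9.99957281e-01  1.10903955e-03  3.24769253e-03]
 [ 9.96619325e-01  9.23628853e-03  8.16370734e-02 -5.28736632e-01]
 [-8.16438294e-02  3.56157634e-04  9.96661506e-01 -1.20874980e+00]
 [ 0.00000000e+00  0.00000000e+00  0.00000000e+00  1.00000000e+00]]
```

View pics/side0.png

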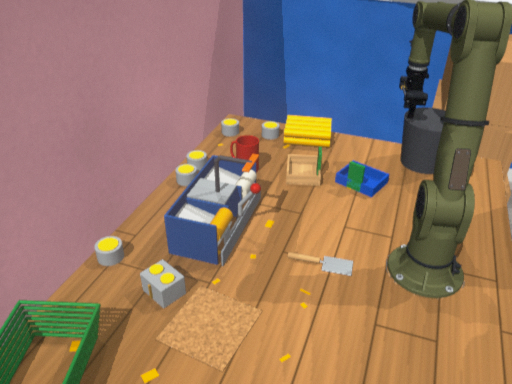

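View pics/top0.png

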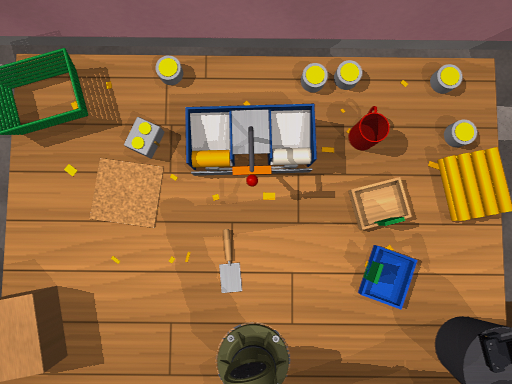

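The yellow candle is in the left lane: top view (212,158), side view (222,218). The wooden tray is at about (381,203) in the top view, with its green handle on the robot's side. The mat is at about (127,192). Next I'll enlarge the pictures and measure.

```bash
cat > h.py <<'E'
import numpy as np, cv2
def load(n): return dict(np.load(n))
def ray(d,u,v,z):
    K,V=d["mtx"],d["view"]; c=np.linalg.inv(K)@[u,v,1]; c=np.array([c[0],-c[1],-c[2]])
    R,t=V[:3,:3],V[:3,3]; o=-R.T@t; w=R.T@c
    return o+w*(z-o[2])/w[2]
def proj(d,p):
    c=d["view"][:3,:3]@np.asarray(p,float)+d["view"][:3,3]; q=d["mtx"]@[c[0],-c[1],-c[2]]; return q[:2]/q[2]
E
python3 - <<'E'
import cv2
a=cv2.imread("pics/top0.png")
def cr(x,y,w,h,s,n): cv2.imwrite(n,cv2.resize(a[y:y+h,x:x+w],None,fx=s,fy=s,interpolation=cv2.INTER_CUBIC))
cr(180,95,150,100,5,"pics/c_mag.png")
cr(335,160,100,75,7,"pics/c_tray.png")
cr(80,110,100,125,4.5,"pics/c_mat.png")
E
```

```text
(no output)
```

View pics/c_mag.png

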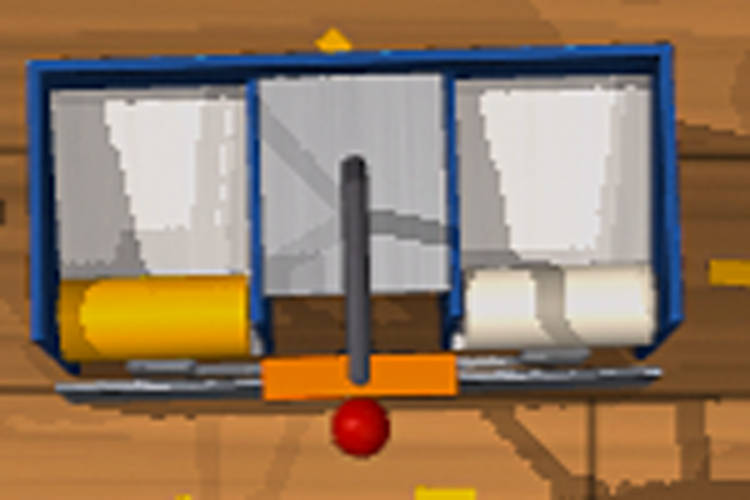

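View pics/c_tray.png

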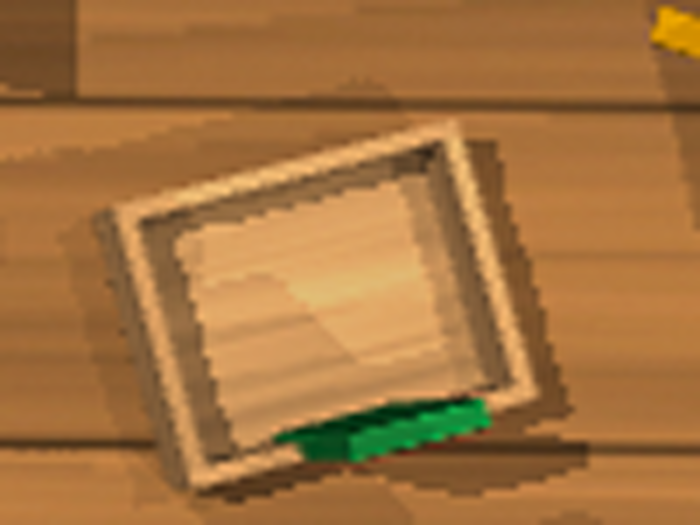

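View pics/c_mat.png

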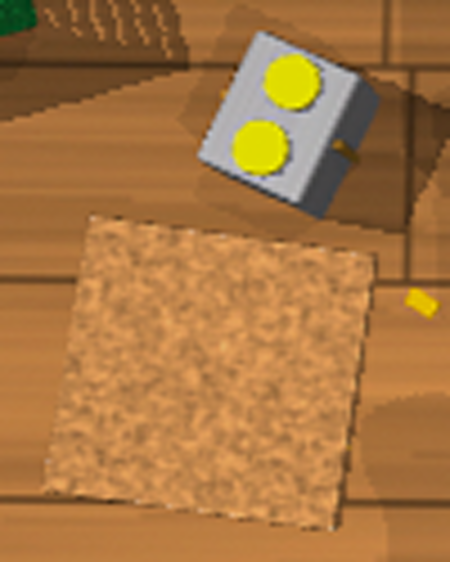

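```bash
python3 - <<'E'
from h import *
d=load("top0.npz")
np.set_printoptions(precision=4,suppress=True)
def c(x0,y0,s,pts,z): return np.array([ray(d,(u+.5)/s-.5+x0,(v+.5)/s-.5+y0,z) for u,v in pts])
t=c(335,160,7,[(115,212),(460,120),(538,400),(190,490)],.04)
print("tray",t,t.mean(0),[np.linalg.norm(t[i]-t[i-1]) for i in range(4)])
a=t[0]+t[1]-t[2]-t[3]; print("yaw",np.degrees(np.arctan2(a[1],a[0])), np.degrees([np.arctan2(*( (t[0]-t[1])[[1,0]])), np.arctan2(*((t[3]-t[2])[[1,0]]))]))
m=c(180,95,5,[(28,62),(672,45)],.15); print("magback",m,np.linalg.norm(m[0]-m[1]),"yaw",np.degrees(np.arctan2(*(m[0]-m[1])[[1,0]]))-90)
b=c(180,95,5,[(361,427)],.174)[0]; print("ball",b)
print("guard",c(180,95,5,[(360,377)],.268)); g=c(180,95,5,[(262,380),(458,374)],.268);print(g, np.linalg.norm(g[0]-g[1]))
ap=c(180,95,5,[(60,388),(660,375)],.058);print("apron",ap,np.linalg.norm(ap[0]-ap[1]),np.degrees(np.arctan2(*(ap[0]-ap[1])[[1,0]]))-90)
M=c(80,110,4.5,[(90,215),(376,256),(337,530),(46,493)],.004); print("mat",M,M.mean(0),[np.linalg.norm(M[i]-M[i-1]) for i in range(4)])
y=c(180,95,5,[(155,318),(560,308)],.115);print("candles",y)
mo=c(80,110,4.5,[(262,32),(360,75),(300,203),(200,156)],.07);print("mould",mo,mo.mean(0))
print("jug",ray(d,370,130,.13))
E
```

```text
tray [[ 0.5321 -0.3037  0.04  ]
 [ 0.575  -0.4595  0.04  ]
 [ 0.4496 -0.4915  0.04  ]
 [ 0.4082 -0.3356  0.04  ]] [ 0.4912 -0.3976  0.04  ] [np.float64(0.12788091153266823), np.float64(0.16160358300731684), np.float64(0.12945658586416237), np.float64(0.16129105544536185)]
yaw 14.384673950022318 [105.4278 104.87  ]
magback [[ 0.7597  0.2035  0.15  ]
 [ 0.7733 -0.1707  0.15  ]] 0.37443515625139434 yaw 2.090461678353279
ball [0.5456 0.0082 0.174 ]
guard [[0.5611 0.0089 0.268 ]]
[[ 0.5591  0.059   0.268 ]
 [ 0.5631 -0.0412  0.268 ]] 0.10032084494338005
apron [[ 0.5809  0.1952  0.058 ]
 [ 0.5925 -0.1774  0.058 ]] 0.37276072866063437 1.7848016170862309
mat [[0.6336 0.504  0.004 ]
 [0.6056 0.2964 0.004 ]
 [0.4085 0.3187 0.004 ]
 [0.4329 0.5271 0.004 ]] [0.5202 0.4116 0.004 ] [np.float64(0.2020530488432686), np.float64(0.20948672870744797), np.float64(0.19840183689175708), np.float64(0.20984556806002255)]
candles [[ 0.6159  0.1309  0.115 ]
 [ 0.6242 -0.1093  0.115 ]]
mould [[0.7515 0.3642 0.07  ]
 [0.722  0.2957 0.07  ]
 [0.6324 0.3342 0.07  ]
 [0.6644 0.4039 0.07  ]] [0.6926 0.3495 0.07  ]
jug [ 0.7017 -0.3385  0.13  ]
```

```bash
cat >> h.py <<'E'
from scipy.spatial.transform import Rotation as Rn
PSI=0.036
def mag2w(p,o=(0.5456,0.0082)):  # p relative to ball xy, in magazine axes
    c,s=np.cos(PSI),np.sin(PSI); return np.array([o[0]+c*p[0]-s*p[1],o[1]+s*p[0]+c*p[1],p[2]])
BAY=np.array([0.5071,0.1271,0.])
def pose():
    from bench import monitor
    s=monitor.get_state(); return s,np.array(s["position"]),Rn.from_rotvec(s["tool_rot"])
def plan(P,R,cur=None,n=None,vmax=45,wmax=.13):
    """suggested rows (tool-frame) from measured pose to TCP P, rotation R"""
    s,p,r=pose()
    if cur is not None: p,r=cur
    dw=(r.inv()*R).as_rotvec(); dist=np.linalg.norm(P-p)*1000
    if n is None: n=int(np.ceil(max(dist/vmax,np.linalg.norm(dw)/wmax,1)))
    for i in range(n):
        q=r*Rn.from_rotvec(dw*i/n); print(np.round(q.inv().apply((P-p)/n)*1000,1),np.round(dw/n,3))
    print(n,"rows; dist",dist,"dw",dw,"q",np.round(s["joint_positions"],2),"t",s["time"],"F",np.round(s["ft_force"],1),"g",s["grip_width"])
def down(yaw):  # tool x down, tool y along (cos yaw, sin yaw)
    x=np.array([0,0,-1.]); y=np.array([np.cos(yaw),np.sin(yaw),0]); return Rn.from_matrix(np.c_[x,y,np.cross(x,y)])
E
python3 - <<'E'
from h import *
np.set_printoptions(precision=3,suppress=True)
s,p,r=pose(); print(r.as_matrix())
y=np.radians(15.1); tc=np.array([.4912,-.3976]); hp=tc-.059*np.array([np.cos(y),np.sin(y)]); print("handle",hp)
for k in (0,np.pi):
    R=down(y+k); print(k,(r.inv()*R).as_rotvec())
# overlay on side
d=load("side0.npz"); im=cv2.imread("pics/side0.png")
big=cv2.resize(im,None,fx=4,fy=4,interpolation=cv2.INTER_CUBIC)
def pt(P,c,n=""):
    u=(proj(d,P)+.5)*4-.5; cv2.circle(big,tuple(int(v) for v in u),4,c,1); 
c,s_=np.cos(PSI),np.sin(PSI)
def bay(x,yy,z): return np.array([BAY[0]+c*x-s_*yy,BAY[1]+s_*x+c*yy,z])
pt(mag2w((0,0,.174)),(0,255,0)); pt(bay(.109,0,.102),(0,0,255)); 
for yy in np.linspace(-.3,.06,7): pt(bay(.07,yy,.058),(255,0,255)); pt(bay(.07,yy,0),(255,255,0))
for a in (-65,65):
  for b in (-80,80):
    q=tc+np.array([np.cos(y)*a-np.sin(y)*b,np.sin(y)*a+np.cos(y)*b])/1000; pt([*q,.04],(0,0,255))
pt([*hp,.11],(0,0,255))
for q in [(0.6336,0.504),(0.6056,0.2964),(0.4085,0.3187),(0.4329,0.5271)]: pt([*q,.004],(0,0,255))
cv2.imwrite("pics/ov.png",big[560:1080,600:1360]); cv2.imwrite("pics/ov2.png",big[1000:1480,560:1200])
E
```

```text
[[-0.     0.227 -0.974]
 [ 0.002 -0.974 -0.227]
 [-1.    -0.002  0.   ]]
handle [ 0.434 -0.413]
0 [-1.606 -0.001  0.001]
3.141592653589793 [1.536 0.001 0.001]
```

View pics/ov.png

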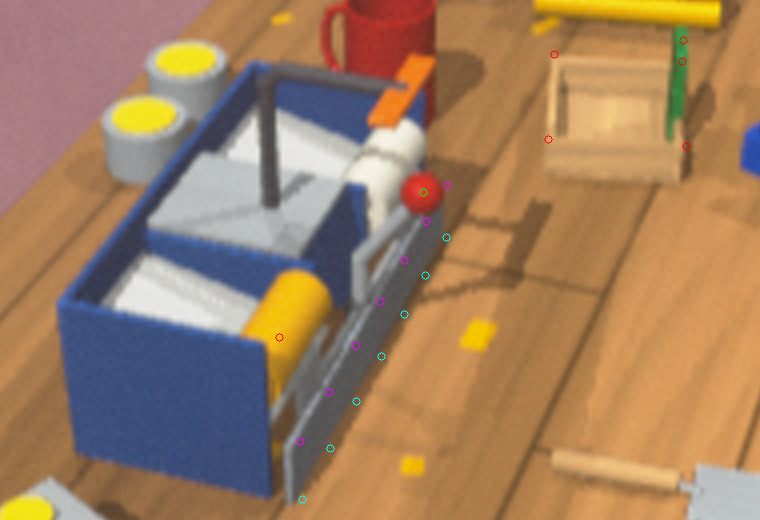

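```bash
python3 - <<'E'
from h import *
plan(np.array([.434,-.413,.345]),down(np.radians(15.1)))
E
```

```text
[  4.5 -11.5 -25.3] [-0.124 -0.     0.   ]
[  4.5  -8.3 -26.5] [-0.124 -0.     0.   ]
[  4.5  -4.9 -27.3] [-0.124 -0.     0.   ]
[  4.5  -1.5 -27.7] [-0.124 -0.     0.   ]
[  4.5   1.9 -27.7] [-0.124 -0.     0.   ]
[  4.5   5.3 -27.3] [-0.124 -0.     0.   ]
[  4.5   8.6 -26.4] [-0.124 -0.     0.   ]
[  4.5  11.8 -25.2] [-0.124 -0.     0.   ]
[  4.5  14.8 -23.5] [-0.124 -0.     0.   ]
[  4.5  17.6 -21.5] [-0.124 -0.     0.   ]
[  4.5  20.1 -19.2] [-0.124 -0.     0.   ]
[  4.5  22.3 -16.5] [-0.124 -0.     0.   ]
[  4.5  24.2 -13.7] [-0.124 -0.     0.   ]
13 rows; dist 366.0093975196371 dw [-1.60552489e+00 -1.30690447e-03  1.38245106e-03] q [ 1.36  0.32 -0.07  1.45  0.02  1.37 -0.06] t 0.1 F [ 0.5 -0.   0.5] g 1.0043023924482073
```

View pics/ov2.png

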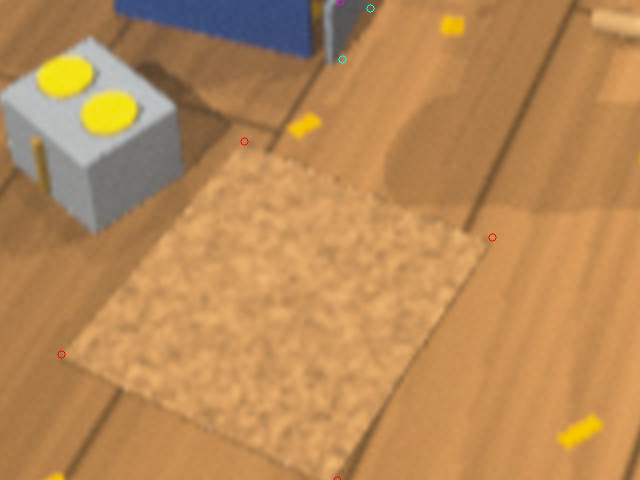

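The measured ball, apron, tray and mat points overlay on the side view to within a few mm. I'll move to above the handle.

```bash
python3 -m creep '[[4.5,-11.5,-25.3,-0.124,0,0,87],[4.5,-8.3,-26.5,-0.124,0,0,87],[4.5,-4.9,-27.3,-0.124,0,0,87],[4.5,-1.5,-27.7,-0.124,0,0,87],[4.5,1.9,-27.7,-0.124,0,0,87]]'
python3 -m creep '[[4.5,5.3,-27.3,-0.124,0,0,87],[4.5,8.6,-26.4,-0.124,0,0,87],[4.5,11.8,-25.2,-0.124,0,0,87],[4.5,14.8,-23.5,-0.124,0,0,87],[4.5,17.6,-21.5,-0.124,0,0,87]]'
python3 -m creep '[[4.5,20.1,-19.2,-0.124,0,0,87],[4.5,22.3,-16.5,-0.124,0,0,87],[4.5,24.2,-13.7,-0.124,0,0,87],[0,0,0,0,0,0,87]]'
python3 - <<'E'
from h import *
plan(np.array([.434,-.413,.254]),down(np.radians(15.1)))
from bench import get_image
for n in ("top","side"):
    d=get_image(n); cv2.imwrite(f"pics/{n}1.png",d["img"][...,::-1])
    print(n,proj(d,[.434,-.413,.11]))
a=cv2.imread("pics/top1.png")[140:260,320:450]; b=cv2.imread("pics/side1.png")[110:230,260:390]
cv2.imwrite("pics/p1.png",cv2.resize(np.hstack([a,b]),None,fx=3,fy=3,interpolation=cv2.INTER_CUBIC))
E
```

```text
time: 0.6
position: [0.2582, -0.5476, 0.3816]
tool_rot: [1.715, 0.781, -1.715]
ft_force: [-0.4, -0.8, 0.3]
grip_width: 1.002
time: 1.1
position: [0.368, -0.4626, 0.3591]
tool_rot: [1.28, 1.163, -1.28]
ft_force: [0.5, -0.0, 1.0]
grip_width: 0.999
time: 1.5
position: [0.4366, -0.4082, 0.3453]
tool_rot: [1.004, 1.33, -0.998]
ft_force: [0.7, 0.7, 0.3]
grip_width: 0.998
[30.4 -1.3  1.4] [ 0.005 -0.001 -0.001]
[30.4 -1.3  1.4] [ 0.005 -0.001 -0.001]
[30.4 -1.3  1.3] [ 0.005 -0.001 -0.001]
3 rows; dist 91.44563301129875 dw [ 0.01571928 -0.00306816 -0.00206721] q [ 1.1   0.28 -0.46  1.65  0.13  1.24  0.89] t 1.5 F [0.7 0.7 0.3] g 0.9978279238248888
top [394.69364109 221.45877467]
side [320.68176014 149.63702984]
```

View pics/p1.png

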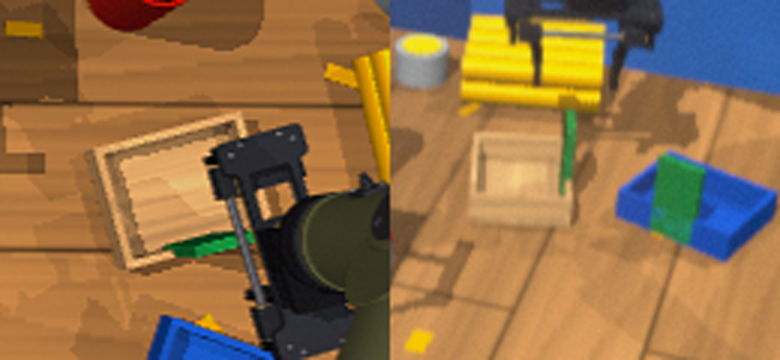

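The handle board sits where I predicted: side view about (320,148), top view about (394,221). It is between the open fingers. Next I descend and grip.

```bash
python3 -m creep '[[30,-1.3,1.4,0.005,0,0,87],[30,-1.3,1.4,0.005,0,0,87],[31,-1.3,1.4,0.005,0,0,87],[0,0,0,0,0,0,87]]' 25
python3 - <<'E'
from h import *
plan(np.array([.434,-.413,.254]),down(np.radians(15.1)))
E
python3 -m creep '[[0,0,0,0,0,0,0],[0,0,0,0,0,0,0],[0,0,0,0,0,0,0],[0,0,0,0,0,0,0],[0,0,0,0,0,0,0]]' 25
```

```text
time: 2.0
position: [0.4272, -0.4179, 0.2508]
tool_rot: [1.024, 1.327, -1.024]
ft_force: [-0.1, 0.1, -0.5]
grip_width: 0.999
[-3.3  7.8 -3.1] [-0.012 -0.007  0.005]
1 rows; dist 8.976025954967472 dw [-0.01245598 -0.00698696  0.00543268] q [ 1.09  0.37 -0.44  1.74  0.17  1.08  0.85] t 2.0 F [-0.1  0.1 -0.5] g 0.9986478567126809
time: 2.5
position: [0.4308, -0.4175, 0.2562]
tool_rot: [1.019, 1.318, -1.019]
ft_force: [-0.1, -0.8, 0.3]
grip_width: 0.633
```

```bash
python3 -m creep '[[0,3,0,0,0,0,0],[0,0,0,0,0,0,0],[0,0,0,0,0,0,0],[0,0,0,0,0,0,0],[0,0,0,0,0,0,0]]' 25
python3 -m creep '[[0,0,0,0,0,0,0],[0,0,0,0,0,0,0],[0,0,0,0,0,0,0]]' 25
```

```text
time: 3.0
position: [0.4338, -0.4165, 0.2553]
tool_rot: [1.02, 1.318, -1.019]
ft_force: [1.7, 0.6, 1.4]
grip_width: 0.169
time: 3.3
position: [0.4339, -0.4165, 0.2555]
tool_rot: [1.019, 1.318, -1.019]
ft_force: [1.6, 1.1, -0.1]
grip_width: 0.132
```

```bash
python3 -m creep '[[-15,0,0,0,0,0,0],[-25,0,0,0,0,0,0],[-25,0,0,0,0,0,0],[0,0,0,0,0,0,0]]' 30
python3 - <<'E'
from h import *
plan(np.array([.430,-.0,.320]),down(PSI),vmax=40)
E
```

```text
time: 3.7
position: [0.434, -0.4176, 0.3243]
tool_rot: [1.017, 1.313, -1.02]
ft_force: [1.4, -1.0, -2.9]
grip_width: 0.134
[  0.2   9.2 -36.8] [ 0.02   0.001 -0.   ]
[  0.2   8.5 -37. ] [ 0.02   0.001 -0.   ]
[  0.2   7.7 -37.2] [ 0.02   0.001 -0.   ]
[  0.2   7.  -37.3] [ 0.02   0.001 -0.   ]
[  0.3   6.3 -37.5] [ 0.02   0.001 -0.   ]
[  0.3   5.5 -37.6] [ 0.02   0.001 -0.   ]
[  0.3   4.8 -37.7] [ 0.02   0.001 -0.   ]
[  0.3   4.  -37.8] [ 0.02   0.001 -0.   ]
[  0.3   3.3 -37.8] [ 0.02   0.001 -0.   ]
[  0.4   2.5 -37.9] [ 0.02   0.001 -0.   ]
[  0.4   1.8 -37.9] [ 0.02   0.001 -0.   ]
11 rows; dist 417.67620128470617 dw [ 0.21838779  0.00571904 -0.00281222] q [ 1.1   0.3  -0.45  1.67  0.14  1.2   0.87] t 3.7 F [ 1.4 -1.  -2.9] g 0.13369822830944078
```

```bash
python3 -m creep '[[0,5,-20,0.02,0,0,0],[0,8.5,-37,0.02,0,0,0],[0,7.7,-37,0.02,0,0,0],[0,7,-37,0.02,0,0,0],[0,6,-37,0.02,0,0,0]]'
python3 -m creep '[[0,5.5,-37,0.02,0,0,0],[0,4.8,-37,0.02,0,0,0],[0,4,-37,0.02,0,0,0],[0,0,0,0,0,0,0]]'
python3 - <<'E'
from h import *
plan(np.array([.430,-.0,.320]),down(PSI),vmax=40)
E
```

```text
time: 4.2
position: [0.4306, -0.2437, 0.3189]
tool_rot: [1.095, 1.28, -1.097]
ft_force: [0.4, 1.1, -2.9]
grip_width: 0.133
time: 4.6
position: [0.4303, -0.1279, 0.3192]
tool_rot: [1.134, 1.259, -1.135]
ft_force: [0.3, 0.7, -2.9]
grip_width: 0.131
[ -0.1   3.2 -31.8] [ 0.017 -0.     0.001]
[ -0.2   2.7 -31.9] [ 0.017 -0.     0.001]
[ -0.2   2.1 -31.9] [ 0.017 -0.     0.001]
[ -0.2   1.6 -31.9] [ 0.017 -0.     0.001]
4 rows; dist 127.89962894329828 dw [ 0.0661325  -0.00177889  0.00259278] q [ 0.89 -0.02 -0.65  2.02 -0.02  1.15  0.35] t 4.6 F [ 0.3  0.7 -2.9] g 0.13132263027920088
```

```bash
python3 -m creep '[[0,3.2,-30,0.017,0,0,0],[0,2.7,-32,0.017,0,0,0],[0,2,-32,0.017,0,0,0],[0,1.6,-32,0.017,0,0,0],[0,0,0,0,0,0,0]]'
python3 - <<'E'
from h import *
plan(np.array([.448,.122,.320]),down(PSI),vmax=40)
E
```

```text
time: 5.1
position: [0.4311, -0.003, 0.3196]
tool_rot: [1.185, 1.226, -1.185]
ft_force: [0.2, 0.7, -3.3]
grip_width: 0.134
[ -0.1   5.3 -31.1] [-0.001 -0.     0.   ]
[ -0.1   5.3 -31.1] [-0.001 -0.     0.   ]
[ -0.1   5.3 -31.1] [-0.001 -0.     0.   ]
[ -0.1   5.3 -31.1] [-0.001 -0.     0.   ]
4 rows; dist 126.1517888004563 dw [-0.00296244 -0.00113041  0.00136869] q [ 0.78 -0.08 -0.79  2.05 -0.06  1.15  0.05] t 5.1 F [ 0.2  0.7 -3.3] g 0.13449087682367733
```

```bash
python3 -m creep '[[0,4,-31,0,0,0,0],[0,4,-31,0,0,0,0],[0,4,-31,0,0,0,0],[0,4,-31,0,0,0,0],[0,0,0,0,0,0,0]]'
python3 -m creep '[[30,0,0,0,0,0,0],[15,0,0,0,0,0,0],[0,0,0,0,0,0,0]]'
python3 - <<'E'
from h import *
plan(np.array([.448,.122,.256]),down(PSI),vmax=40)
from bench import get_image
for n in ("top","side"):
    d=get_image(n); cv2.imwrite(f"pics/{n}2.png",d["img"][...,::-1])
a=cv2.imread("pics/top2.png")[110:260,140:290]; b=cv2.imread("pics/side2.png")[150:300,150:300]
cv2.imwrite("pics/p2.png",cv2.resize(np.hstack([a,b]),None,fx=2.6,fy=2.6,interpolation=cv2.INTER_CUBIC))
E
```

```text
time: 5.6
position: [0.444, 0.1209, 0.32]
tool_rot: [1.187, 1.227, -1.184]
ft_force: [-0.7, 0.1, -2.9]
grip_width: 0.133
time: 5.9
position: [0.443, 0.1155, 0.2725]
tool_rot: [1.187, 1.225, -1.195]
ft_force: [0.7, 0.0, -2.4]
grip_width: 0.135
[16.5  5.3 -6.4] [-0.01   0.001  0.006]
1 rows; dist 18.444082202513663 dw [-0.0100754   0.00068418  0.00632238] q [ 0.62  0.1  -0.96  2.04  0.09  1.06 -0.35] t 5.9 F [ 0.7  0.  -2.4] g 0.1352593831278378
```

View pics/p2.png

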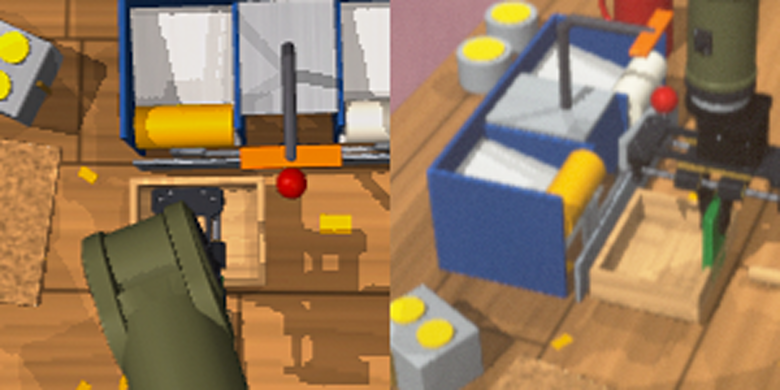

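```bash
python3 -m creep '[[0,3,-6,0,0,0,0],[0,0,0,0,0,0,0]]'
python3 - <<'E'
from h import *
d=load("top0.npz")
f=lambda u,v,z:ray(d,(u+.5)/2.6-.5+140,(v+.5)/2.6-.5+110,z)
print("tray rim FL,FR", f(133,181,.058),f(264,177,.058), "apron",f(200,161,.058))
plan(np.array([.448,.122,.256]),down(PSI),vmax=40)
E
```

```text
time: 6.2
position: [0.448, 0.1244, 0.2763]
tool_rot: [1.191, 1.221, -1.187]
ft_force: [0.6, 0.1, -3.4]
grip_width: 0.135
tray rim FL,FR [0.55872148 0.1970464  0.058     ] [0.56497149 0.04094574 0.058     ] apron [0.58348156 0.11758497 0.058     ]
[20.3 -0.1  2.4] [-0.009 -0.001 -0.003]
1 rows; dist 20.470173446011902 dw [-0.00860144 -0.00066663 -0.00254773] q [ 0.61  0.11 -0.97  2.02  0.1   1.06 -0.38] t 6.2 F [ 0.6  0.1 -3.4] g 0.13489175976976076
```

```bash
python3 -m creep '[[8,1,1,0,0,0,0],[8,1,0,0,0,0,0],[4,0,0,0,0,0,0],[0,0,0,0,0,0,0],[0,0,0,0,0,0,0]]'
python3 -c "
from h import *
plan(np.array([.448,.122,.256]),down(PSI))"
```

```text
time: 6.7
position: [0.4492, 0.1225, 0.2554]
tool_rot: [1.188, 1.222, -1.191]
ft_force: [-2.9, -2.0, 5.0]
grip_width: 0.136
[-0.6 -1.2  0.5] [-0.009  0.001  0.001]
1 rows; dist 1.409401078497675 dw [-0.00913371  0.00091182  0.00122942] q [ 0.59  0.15 -0.96  2.04  0.15  1.02 -0.41] t 6.7 F [-2.9 -2.   5. ] g 0.13553779432391777
```

```bash
python3 -m creep '[[0,0,0,0,0,0,45],[0,0,0,0,0,0,45],[0,0,0,0,0,0,45],[0,0,0,0,0,0,45],[-20,0,0,0,0,0,45]]'
python3 -m creep '[[-40,0,0,0,0,0,50],[-40,0,0,0,0,0,50],[-20,-15,0,0,0,0,50],[0,-15,0,0,0,0,50]]'
python3 - <<'E'
from h import *
from bench import get_image
for n in ("top","side"):
    d=get_image(n); cv2.imwrite(f"pics/{n}3.png",d["img"][...,::-1])
a=cv2.imread("pics/top3.png")[110:260,140:290]; b=cv2.imread("pics/side3.png")[150:300,150:300]
cv2.imwrite("pics/p3.png",cv2.resize(np.hstack([a,b]),None,fx=2.6,fy=2.6,interpolation=cv2.INTER_CUBIC))
s,p,r=pose();print(p,s["time"],s["joint_positions"])
E
```

```text
time: 7.2
position: [0.4481, 0.1222, 0.2735]
tool_rot: [1.187, 1.226, -1.192]
ft_force: [-0.5, -0.6, -0.3]
grip_width: 0.476
time: 7.6
position: [0.42, 0.1227, 0.3784]
tool_rot: [1.192, 1.218, -1.184]
ft_force: [-0.6, -0.4, -0.3]
grip_width: 0.574
[0.4182708  0.12222144 0.37575775] 7.7 [ 0.68283673 -0.15133488 -0.93310691  1.96231971 -0.12401487  1.27102255
 -0.1811311 ]
```

View pics/p3.png

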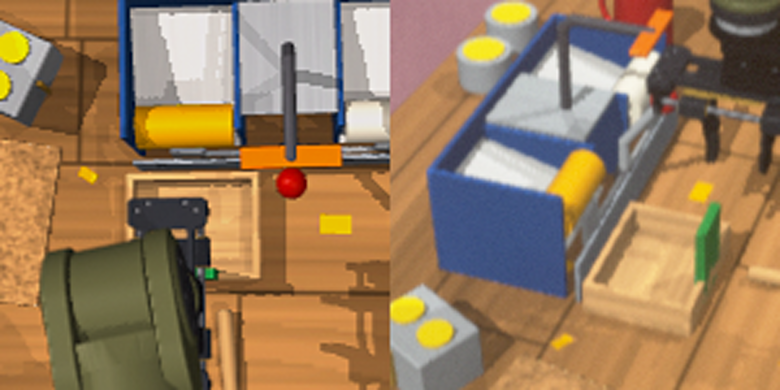

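```bash
python3 - <<'E'
from h import *
d=load("top0.npz")
f=lambda u,v,z:ray(d,(u+.5)/2.6-.5+140,(v+.5)/2.6-.5+110,z)
L,Rr=f(126,176,.04),f(261,172,.04)
print("rim FL,FR",L,Rr,np.linalg.norm(L-Rr),f(261,279,.04))
m=(L+Rr)/2; print("centre",m-.065*np.array([np.cos(PSI),np.sin(PSI),0]),BAY)
E
cat >> h.py <<'E'
def lean(deg,sgn=1):  # tool x down & forward in magazine frame, tool y along sgn*mag y
    a=np.radians(deg); f=np.array([np.cos(PSI),np.sin(PSI),0]); l=np.array([-np.sin(PSI),np.cos(PSI),0])
    x=np.sin(a)*f-np.cos(a)*np.array([0,0,1]); y=sgn*l; return Rn.from_matrix(np.c_[x,y,np.cross(x,y)])
def tcp_for(g,R,L=.164): return np.asarray(g)-L*R.as_matrix()[:,0]
E
python3 - <<'E'
from h import *
s,p,r=pose()
for sg in (1,-1):
    R=lean(35,sg); print(sg,(r.inv()*R).as_rotvec())
    g=mag2w((0,0,.174)); P=tcp_for(g,R); print("at ball",P,"pre 110 back",P-.11*R.as_matrix()[:,0])
E
```

```text
rim FL,FR [0.56670356 0.20850448 0.04      ] [0.57309861 0.04513839 0.04      ] 0.16349121908747316 [0.44380093 0.04363416 0.04      ]
centre [0.5049432  0.12448194 0.04      ] [0.5071 0.1271 0.    ]
1 [-1.5254747  -0.473488    0.48191898]
at ball [0.45159441 0.00481434 0.30834094] pre 110 back [0.38854189 0.00254346 0.39844766]
-1 [1.50974014 0.48087221 0.47245955]
at ball [0.45159441 0.00481434 0.30834094] pre 110 back [0.38854189 0.00254346 0.39844766]
```

```bash
python3 - <<'E'
from h import *
R=lean(33,1); P=tcp_for(mag2w((0,0,.174)),R)-.065*R.as_matrix()[:,0]; print(P)
plan(P,R)
E
```

```text
[0.42095847 0.00371097 0.36605556]
[ 0.8 -0.   9.1] [-0.118 -0.034  0.035]
[ 1.1 -1.1  9. ] [-0.118 -0.034  0.035]
[ 1.3 -2.2  8.8] [-0.118 -0.034  0.035]
[ 1.5 -3.3  8.4] [-0.118 -0.034  0.035]
[ 1.7 -4.3  7.9] [-0.118 -0.034  0.035]
[ 1.7 -5.3  7.3] [-0.118 -0.034  0.035]
[ 1.8 -6.1  6.5] [-0.118 -0.034  0.035]
[ 1.8 -6.9  5.7] [-0.118 -0.034  0.035]
[ 1.7 -7.6  4.8] [-0.118 -0.034  0.035]
[ 1.6 -8.2  3.8] [-0.118 -0.034  0.035]
[ 1.4 -8.6  2.8] [-0.118 -0.034  0.035]
[ 1.2 -8.9  1.7] [-0.118 -0.034  0.035]
[ 0.9 -9.1  0.6] [-0.118 -0.034  0.035]
13 rows; dist 118.93732775699108 dw [-1.5315013  -0.44638278  0.4545837 ] q [ 0.68 -0.15 -0.93  1.96 -0.12  1.27 -0.18] t 7.7 F [-0.2 -0.3 -0.7] g 0.5722626253687589
```

```bash
python3 -m creep '[[0,0,9,-0.118,-0.034,0.035,50],[0,-1,9,-0.118,-0.034,0.035,50],[0,-2,9,-0.118,-0.034,0.035,50],[0,-3,8.5,-0.118,-0.034,0.035,50],[0,-4,8,-0.118,-0.034,0.035,50]]'
python3 - <<'E'
from h import *
R=lean(33,1); P=tcp_for(mag2w((0,0,.174)),R)-.065*R.as_matrix()[:,0]
plan(P,R)
E
```

```text
time: 8.2
position: [0.4211, 0.0763, 0.3771]
tool_rot: [0.714, 1.198, -0.704]
ft_force: [0.4, 0.3, -0.2]
grip_width: 0.57
[ 2.3 -5.5  7. ] [-0.117 -0.035  0.034]
[ 2.3 -6.4  6.2] [-0.117 -0.035  0.034]
[ 2.3 -7.1  5.3] [-0.117 -0.035  0.034]
[ 2.2 -7.8  4.4] [-0.117 -0.035  0.034]
[ 2.  -8.3  3.3] [-0.117 -0.035  0.034]
[ 1.8 -8.7  2.3] [-0.117 -0.035  0.034]
[ 1.6 -9.   1.2] [-0.117 -0.035  0.034]
[ 1.3 -9.1  0.1] [-0.117 -0.035  0.034]
8 rows; dist 73.46303648434346 dw [-0.93774969 -0.27804021  0.27569893] q [ 0.59 -0.26 -0.76  2.05 -0.05  1.08  0.47] t 8.2 F [ 0.4  0.3 -0.2] g 0.5703995305474395
```

```bash
python3 - <<'E'
from h import *
R=lean(32,1); P=tcp_for(mag2w((0,0,.174)),R)-.045*R.as_matrix()[:,0]
print(P);plan(P,R)
E
```

```text
[0.43491863 0.00421375 0.35124205]
[ 4.4 -4.3  7.5] [-0.117 -0.033  0.033]
[ 4.5 -5.3  6.8] [-0.117 -0.033  0.033]
[ 4.5 -6.2  6. ] [-0.117 -0.033  0.033]
[ 4.5 -7.   5. ] [-0.117 -0.033  0.033]
[ 4.4 -7.7  4. ] [-0.117 -0.033  0.033]
[ 4.2 -8.2  2.9] [-0.117 -0.033  0.033]
[ 4.  -8.7  1.8] [-0.117 -0.033  0.033]
[ 3.8 -8.9  0.7] [-0.117 -0.033  0.033]
8 rows; dist 77.85856632484251 dw [-0.93974426 -0.2620003   0.26739824] q [ 0.59 -0.26 -0.76  2.05 -0.05  1.08  0.47] t 8.2 F [ 0.4  0.3 -0.2] g 0.5703995305474395
```

```bash
python3 -m creep '[[6,-4,7,-0.117,-0.033,0.033,50],[6,-5,6.5,-0.117,-0.033,0.033,50]]'
python3 -c "
from h import *
R=lean(32,1); P=tcp_for(mag2w((0,0,.174)),R)-.045*R.as_matrix()[:,0]
plan(P,R)"
```

```text
time: 8.4
position: [0.4252, 0.0591, 0.3676]
tool_rot: [0.529, 1.168, -0.519]
ft_force: [-0.1, 0.0, 0.3]
grip_width: 0.572
[ 4.  -6.3  6.1] [-0.118 -0.033  0.034]
[ 4.  -7.1  5.2] [-0.118 -0.033  0.034]
[ 3.9 -7.8  4.2] [-0.118 -0.033  0.034]
[ 3.7 -8.4  3.1] [-0.118 -0.033  0.034]
[ 3.5 -8.8  2. ] [-0.118 -0.033  0.034]
[ 3.3 -9.1  0.8] [-0.118 -0.033  0.034]
6 rows; dist 58.03208033434787 dw [-0.70562279 -0.19593427  0.20178316] q [ 0.51 -0.28 -0.67  2.11 -0.02  0.96  0.71] t 8.4 F [-0.1  0.   0.3] g 0.5716403452871648
```

```bash
python3 -m creep '[[16,0,0,-0.05,0,0,50],[16,-6,-5,-0.1,0,0,50]]'
python3 -c "
from h import *
R=lean(32,1); P=tcp_for(mag2w((-.02,0,.18)),R)
s,p,r=pose(); print(p+.182*r.as_matrix()[:,0], r.as_matrix())
plan(P,R)"
```

```text
time: 8.6
position: [0.4281, 0.0543, 0.3352]
tool_rot: [0.402, 1.196, -0.428]
ft_force: [-0.2, 0.1, 0.1]
grip_width: 0.57
[0.48371487 0.03506568 0.16295444] [[ 0.3054867   0.51894867  0.79835466]
 [-0.10543251  0.85171418 -0.51329031]
 [-0.9463413   0.07263083  0.31490141]]
[ 4.8 -7.6  5.8] [-0.112 -0.042  0.037]
[ 4.7 -8.4  4.7] [-0.112 -0.042  0.037]
[ 4.5 -9.   3.5] [-0.112 -0.042  0.037]
[ 4.3 -9.5  2.3] [-0.112 -0.042  0.037]
[ 4.  -9.9  1.1] [-0.112 -0.042  0.037]
5 rows; dist 53.507585529317495 dw [-0.55859109 -0.20920794  0.18468589] q [ 0.5  -0.23 -0.67  2.15  0.02  0.89  0.82] t 8.6 F [-0.2  0.1  0.1] g 0.569850648438201
```

```bash
python3 -m creep '[[6,-7.6,5.8,-0.112,-0.042,0.037,50],[6,-8.4,4.7,-0.112,-0.042,0.037,50]]'
python3 -c "
from h import *
R=lean(32,1); P=tcp_for(mag2w((-.02,0,.18)),R)
s,p,r=pose(); print(p+.182*r.as_matrix()[:,0])
plan(P,R)"
```

```text
time: 8.8
position: [0.4325, 0.034, 0.3254]
tool_rot: [0.229, 1.131, -0.24]
ft_force: [-0.6, -0.1, 0.2]
grip_width: 0.571
[0.50628063 0.0207335  0.15952149]
[ 3.5 -8.9  3.9] [-0.111 -0.042  0.037]
[ 3.3 -9.4  2.7] [-0.111 -0.042  0.037]
[ 3.  -9.7  1.6] [-0.111 -0.042  0.037]
3 rows; dist 30.910616861183243 dw [-0.33205228 -0.12652924  0.11054033] q [ 0.44 -0.25 -0.57  2.21 -0.01  0.74  1.12] t 8.8 F [-0.6 -0.1  0.2] g 0.5712497125377095
```

```bash
python3 -m creep '[[3,-9,3,-0.111,-0.042,0.037,50],[3,-9.4,2,-0.111,-0.042,0.037,50],[1,-9.7,1,-0.111,-0.042,0.037,50],[0,0,0,0,0,0,50]]'
python3 - <<'E'
from h import *
R=lean(32,1); P=tcp_for(mag2w((-.02,0,.18)),R)
s,p,r=pose(); print(p+.182*r.as_matrix()[:,0])
plan(P,R)
from bench import get_image
for n in ("top","side"):
    d=get_image(n); cv2.imwrite(f"pics/{n}4.png",d["img"][...,::-1])
a=cv2.imread("pics/top4.png")[110:260,170:320]; b=cv2.imread("pics/side4.png")[130:280,180:330]
cv2.imwrite("pics/p4.png",cv2.resize(np.hstack([a,b]),None,fx=2.6,fy=2.6,interpolation=cv2.INTER_CUBIC))
E
```

```text
time: 9.2
position: [0.4348, 0.0035, 0.3205]
tool_rot: [-0.013, 1.014, 0.028]
ft_force: [-0.4, 0.7, -0.4]
grip_width: 0.577
[0.53084751 0.00671005 0.16596628]
[3.3 0.7 2.6] [-0.007 -0.002  0.002]
1 rows; dist 4.305857602255622 dw [-0.00678447 -0.00213605  0.00162122] q [ 0.3  -0.28 -0.33  2.28 -0.15  0.57  1.66] t 9.2 F [-0.4  0.7 -0.4] g 0.5771533116207637
```

View pics/p4.png

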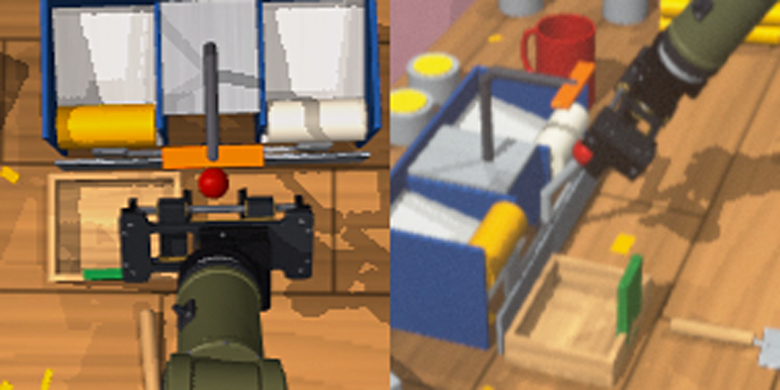

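```bash
python3 - <<'E'
from h import *
R=lean(32,1); P=tcp_for(mag2w((0,0,.172)),R)
plan(P,R)
E
```

```text
[21.2 -1.  14.6] [-0.008 -0.002  0.001]
1 rows; dist 25.74356452582802 dw [-0.00752227 -0.00222407  0.00130613] q [ 0.3  -0.28 -0.33  2.28 -0.15  0.57  1.66] t 9.3 F [ 0.1  0.1 -0. ] g 0.5793448203314936
```

```bash
python3 -m creep '[[10.5,0,7,0,0,0,50],[10.5,0,7,0,0,0,50],[0,0,0,0,0,0,50]]'
python3 - <<'E'
from h import *
R=lean(32,1); P=tcp_for(mag2w((0,0,.172)),R)
plan(P,R)
E
```

```text
time: 9.6
position: [0.459, 0.0066, 0.3112]
tool_rot: [-0.014, 1.014, 0.03]
ft_force: [-1.3, -0.2, -0.7]
grip_width: 0.575
[-0.1 -1.5 -0.3] [-0.005 -0.001  0.001]
1 rows; dist 1.540311072828778 dw [-0.00534446 -0.00147105  0.00053172] q [ 0.32 -0.2  -0.36  2.25 -0.12  0.53  1.63] t 9.6 F [-1.3 -0.2 -0.7] g 0.5754547490472759
```

```bash
python3 -m creep '[[0,14,0,0,0,0,50],[0,14,0,0,0,0,50],[1,12,0,0,0,0,50],[0,0,0,0,0,0,50]]'
python3 - <<'E'
from h import *
R=lean(32,1); P=tcp_for(mag2w((0,0,.172)),R)
plan(P,R)
from bench import get_image
for n in ("top","side"):
    d=get_image(n); cv2.imwrite(f"pics/{n}5.png",d["img"][...,::-1])
a=cv2.imread("pics/top5.png")[110:260,170:320]; b=cv2.imread("pics/side5.png")[130:280,180:330]
cv2.imwrite("pics/p5.png",cv2.resize(np.hstack([a,b]),None,fx=2.6,fy=2.6,interpolation=cv2.INTER_CUBIC))
E
```

```text
time: 10.0
position: [0.4569, 0.0465, 0.3107]
tool_rot: [-0.016, 1.014, 0.03]
ft_force: [-2.0, -2.6, 1.3]
grip_width: 0.574
[ -0.1 -41.5   0.7] [-0.003 -0.001  0.002]
1 rows; dist 41.49855476098538 dw [-0.00346306 -0.00138395  0.00159345] q [ 0.32 -0.2  -0.46  2.24 -0.05  0.53  1.48] t 10.0 F [-2.  -2.6  1.3] g 0.5735977119097332
```

View pics/p5.png

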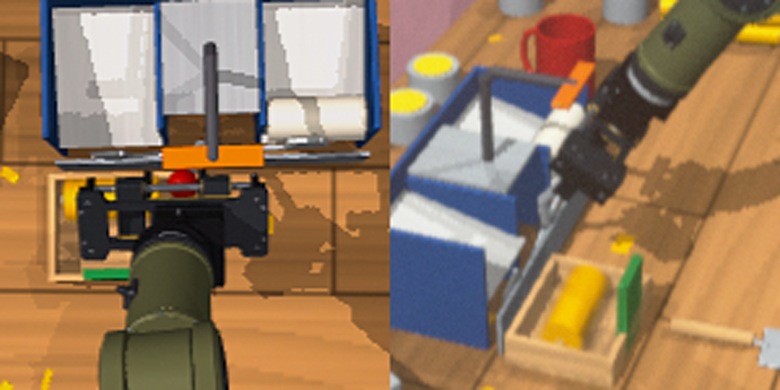

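The candle has already rolled into the tray (side view of the scene, crop (577,305)). From the images I estimate the lever at about 0.27 rad. I'll press it a little further and hold.

```bash
python3 -m creep '[[0,4,0,0,0,0,50],[0,2,0,0,0,0,50],[0,0,0,0,0,0,50],[0,0,0,0,0,0,50],[0,0,0,0,0,0,50]]'
python3 -m creep '[[0,0,0,0,0,0,50],[0,0,0,0,0,0,50],[0,0,0,0,0,0,50],[0,0,0,0,0,0,50],[0,0,0,0,0,0,50]]'
python3 - <<'E'
from h import *
R=lean(32,1); P=tcp_for(mag2w((0,0,.172)),R)
plan(P,R)
from bench import get_image
d=get_image("top"); a=d["img"][150:210,200:280,::-1]
cv2.imwrite("pics/p6.png",cv2.resize(a,None,fx=8,fy=8,interpolation=cv2.INTER_CUBIC))
E
```

```text
time: 10.6
position: [0.4569, 0.0512, 0.3102]
tool_rot: [-0.015, 1.014, 0.029]
ft_force: [-0.6, -3.9, -3.5]
grip_width: 0.575
time: 11.1
position: [0.457, 0.0515, 0.3107]
tool_rot: [-0.015, 1.013, 0.029]
ft_force: [-0.9, -4.5, -4.2]
grip_width: 0.574
[ -0.1 -23.3   0.2] [-0.002 -0.     0.001]
[ -0.2 -23.3   0.2] [-0.002 -0.     0.001]
2 rows; dist 46.51000904013055 dw [-0.00455144 -0.00043446  0.00141894] q [ 0.32 -0.2  -0.47  2.24 -0.04  0.53  1.45] t 11.1 F [-0.9 -4.5 -4.2] g 0.5738337509811212
```

View pics/p6.png

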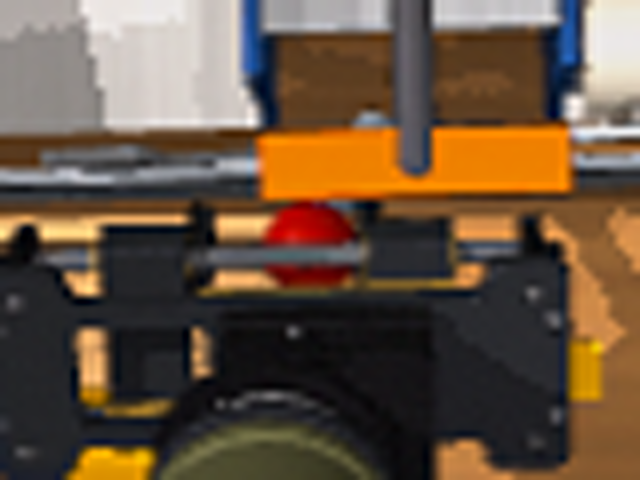

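The ball has moved about 36 mm, so the lever is at about 0.29 rad, and the side force of about 4.5 N agrees. It has been held for over a second. Next I return it.

```bash
python3 -m creep '[[0,-12,0,0,0,0,50],[0,-12,0,0,0,0,50],[0,-12,0,0,0,0,50],[0,-10.5,0,0,0,0,50],[0,0,0,0,0,0,50]]'
python3 -c "
from h import *
R=lean(32,1); P=tcp_for(mag2w((0,0,.172)),R)
plan(P,R)"
```

```text
time: 11.65
position: [0.4598, 0.0053, 0.3124]
tool_rot: [-0.014, 1.007, 0.029]
ft_force: [0.3, 0.4, -0.3]
grip_width: 0.576
[ 0.6 -0.2 -1.6] [-0.005  0.005  0.001]
1 rows; dist 1.706905166945318 dw [-0.00508903  0.00481517  0.00100868] q [ 0.31 -0.2  -0.35  2.25 -0.12  0.53  1.63] t 11.65 F [ 0.3  0.4 -0.3] g 0.5764560990690498
```

```bash
python3 -m creep '[[-10.5,0,-7,0,0,0,50],[-10.5,0,-7,0,0,0,50],[-4,0,-2,0,0,0,50]]'
python3 - <<'E'
from h import *
plan(np.array([.449,.122,.35]),down(PSI))
from bench import get_image
for n in ("top","side"):
    d=get_image(n); cv2.imwrite(f"pics/{n}7.png",d["img"][...,::-1])
a=cv2.imread("pics/top7.png")[110:260,170:320]; b=cv2.imread("pics/side7.png")[130:280,180:330]
cv2.imwrite("pics/p7.png",cv2.resize(np.hstack([a,b]),None,fx=2.6,fy=2.6,interpolation=cv2.INTER_CUBIC))
E
```

```text
time: 11.95
position: [0.432, 0.0055, 0.3248]
tool_rot: [-0.016, 1.009, 0.031]
ft_force: [-0.1, -0.4, -0.1]
grip_width: 0.572
[-0.8  8.9  2.4] [ 0.117  0.034 -0.034]
[-1.1  9.1  1.3] [ 0.117  0.034 -0.034]
[-1.5  9.1  0.2] [ 0.117  0.034 -0.034]
[-1.8  9.  -0.9] [ 0.117  0.034 -0.034]
[-2.   8.8 -2. ] [ 0.117  0.034 -0.034]
[-2.2  8.4 -3.1] [ 0.117  0.034 -0.034]
[-2.4  7.9 -4.2] [ 0.117  0.034 -0.034]
[-2.5  7.3 -5.1] [ 0.117  0.034 -0.034]
[-2.5  6.5 -6. ] [ 0.117  0.034 -0.034]
[-2.5  5.7 -6.8] [ 0.117  0.034 -0.034]
[-2.5  4.8 -7.5] [ 0.117  0.034 -0.034]
[-2.3  3.8 -8.1] [ 0.117  0.034 -0.034]
[-2.2  2.7 -8.6] [ 0.117  0.034 -0.034]
13 rows; dist 120.3517792840521 dw [ 1.52263096  0.43995316 -0.44016746] q [ 0.29 -0.29 -0.32  2.28 -0.15  0.58  1.66] t 11.95 F [-0.1 -0.4 -0.1] g 0.5718783629977329
```

View pics/p7.png

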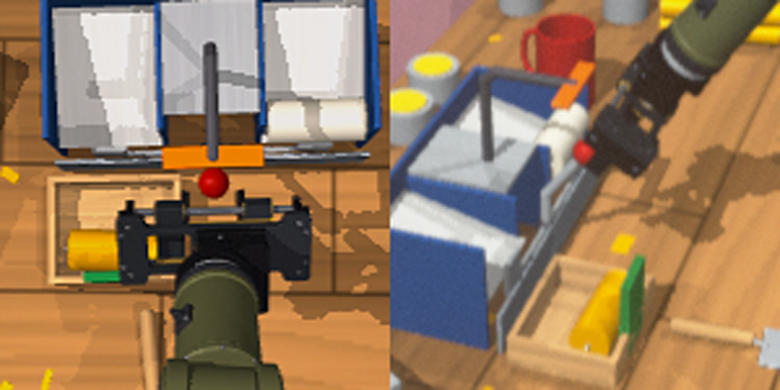

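Lever is back in the middle, the white candle is in place, and the yellow candle lies in the tray against the handle side. Its top is at about 58 mm, below where the fingertips will be at 72 mm. Now I turn the tool upright and move to above the handle.

```bash
python3 -m creep '[[0,9,2.4,0.117,0.034,-0.034,50],[-1,9,1.3,0.117,0.034,-0.034,50],[-1,9,0,0.117,0.034,-0.034,50],[-1,9,-1,0.117,0.034,-0.034,50],[-2,9,-2,0.117,0.034,-0.034,50]]'
python3 -m creep '[[-2,8.4,-3,0.117,0.034,-0.034,50],[-2,8,-4,0.117,0.034,-0.034,50],[-2.5,7.3,-5,0.117,0.034,-0.034,50],[-2.5,6.5,-6,0.117,0.034,-0.034,50],[-2.5,5.7,-6.8,0.117,0.034,-0.034,50]]'
python3 - <<'E'
from h import *
plan(np.array([.449,.122,.35]),down(PSI))
E
```

```text
time: 12.55
position: [0.44, 0.0501, 0.3314]
tool_rot: [0.44, 1.155, -0.432]
ft_force: [0.5, -0.0, -0.4]
grip_width: 0.574
time: 13.05
position: [0.4473, 0.0946, 0.3406]
tool_rot: [0.903, 1.226, -0.902]
ft_force: [1.0, 0.1, -0.9]
grip_width: 0.572
[-3.7  4.2 -7.9] [ 0.116  0.033 -0.032]
[-3.6  3.2 -8.4] [ 0.116  0.033 -0.032]
[-3.4  2.  -8.8] [ 0.116  0.033 -0.032]
3 rows; dist 29.051920633721615 dw [ 0.34676482  0.09884302 -0.09652835] q [ 0.54 -0.08 -0.81  2.01  0.05  1.1   0.09] t 13.05 F [ 1.   0.1 -0.9] g 0.5723206229420565
```

```bash
python3 -m creep '[[-3.7,4.2,-7.9,0.116,0.033,-0.032,50],[-3.6,3.2,-8.4,0.116,0.033,-0.032,50],[-3.4,2,-8.8,0.116,0.033,-0.032,50],[0,0,0,0,0,0,50],[0,0,0,0,0,0,50]]'
python3 - <<'E'
from h import *
plan(np.array([.449,.122,.2555]),down(PSI))
from bench import get_image
for n in ("top","side"):
    d=get_image(n); cv2.imwrite(f"pics/{n}8.png",d["img"][...,::-1])
a=cv2.imread("pics/top8.png")[110:260,170:320]; b=cv2.imread("pics/side8.png")[150:300,180:330]
cv2.imwrite("pics/p8.png",cv2.resize(np.hstack([a,b]),None,fx=2.6,fy=2.6,interpolation=cv2.INTER_CUBIC))
E
```

```text
time: 13.55
position: [0.4486, 0.121, 0.3495]
tool_rot: [1.178, 1.226, -1.178]
ft_force: [-0.4, -0.8, -0.5]
grip_width: 0.574
[31.3  0.1 -0.4] [ 0.002  0.001 -0.001]
[31.3  0.1 -0.4] [ 0.002  0.001 -0.001]
[31.3  0.1 -0.4] [ 0.002  0.001 -0.001]
3 rows; dist 93.99952191391705 dw [ 0.00597652  0.00201322 -0.00153133] q [ 0.54 -0.01 -0.84  1.94 -0.01  1.21 -0.26] t 13.55 F [-0.4 -0.8 -0.5] g 0.5740880530671054
```

View pics/p8.png

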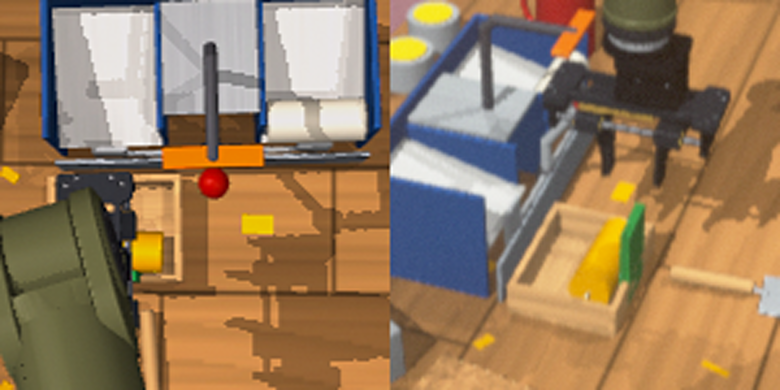

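```bash
python3 -m creep '[[31,0,0,0,0,0,50],[31,0,0,0,0,0,50],[29,0,0,0,0,0,50],[0,0,0,0,0,0,50]]' 35
python3 -c "
from h import *
plan(np.array([.449,.122,.2555]),down(PSI))"
```

```text
time: 14.05
position: [0.4463, 0.1197, 0.2553]
tool_rot: [1.175, 1.231, -1.186]
ft_force: [-0.3, -0.0, 0.4]
grip_width: 0.574
[-0.2  2.8 -2.2] [0.004 0.002 0.006]
1 rows; dist 3.5807828203048815 dw [0.00394154 0.00248316 0.00646213] q [ 0.5   0.12 -0.85  2.05  0.11  1.02 -0.37] t 14.05 F [-0.3 -0.   0.4] g 0.5741977212162357
```

```bash
python3 -m creep '[[0,1,-2,0,0,0,0],[0,0,0,0,0,0,0],[0,0,0,0,0,0,0],[0,0,0,0,0,0,0],[0,0,0,0,0,0,0]]' 35
python3 -m creep '[[0,0,0,0,0,0,0],[0,0,0,0,0,0,0],[0,0,0,0,0,0,0]]' 40
python3 -m creep '[[-10,0,0,0,0,0,0],[-20,0,0,0,0,0,0],[-10,-5,0,0,0,0,0],[0,0,0,0,0,0,0]]' 40
python3 - <<'E'
from h import *
# tray centre = tcp + .059*tray_x + ~.003*tray_y ; target mat centre, tray yaw -0.13 like mat
m=np.array([.5202,.4116]);w=-.05
P=m-.059*np.array([np.cos(w),np.sin(w)])-.003*np.array([-np.sin(w),np.cos(w)])
plan(np.array([*P,.302]),down(w),vmax=28)
from bench import get_image
d=get_image("side"); cv2.imwrite("pics/p9.png",cv2.resize(d["img"][150:300,180:330,::-1],None,fx=3,fy=3))
E
```

```text
time: 14.55
position: [0.4491, 0.1227, 0.2592]
tool_rot: [1.179, 1.225, -1.182]
ft_force: [-4.5, -0.5, 4.0]
grip_width: 0.21
time: 14.85
position: [0.4482, 0.1226, 0.2587]
tool_rot: [1.177, 1.227, -1.185]
ft_force: [-5.2, -1.1, 5.7]
grip_width: 0.133
time: 15.25
position: [0.4442, 0.1228, 0.2998]
tool_rot: [1.18, 1.223, -1.18]
ft_force: [0.4, -0.0, -5.2]
grip_width: 0.133
[ -0.3   2.6 -26.2] [ 0.008  0.    -0.   ]
[ -0.3   2.3 -26.2] [ 0.008  0.    -0.   ]
[ -0.2   2.1 -26.2] [ 0.008  0.    -0.   ]
[ -0.2   1.9 -26.2] [ 0.008  0.    -0.   ]
[ -0.2   1.7 -26.2] [ 0.008  0.    -0.   ]
[ -0.2   1.5 -26.3] [ 0.008  0.    -0.   ]
[ -0.2   1.3 -26.3] [ 0.008  0.    -0.   ]
[ -0.2   1.1 -26.3] [ 0.008  0.    -0.   ]
[ -0.2   0.9 -26.3] [ 0.008  0.    -0.   ]
[ -0.2   0.6 -26.3] [ 0.008  0.    -0.   ]
[ -0.2   0.4 -26.3] [ 0.008  0.    -0.   ]
11 rows; dist 289.27620376891684 dw [ 0.08870766  0.00246549 -0.00278236] q [ 0.52  0.04 -0.86  2.01  0.04  1.1  -0.31] t 15.25 F [ 0.4 -0.  -5.2] g 0.13280481722771634
```

View pics/p9.png

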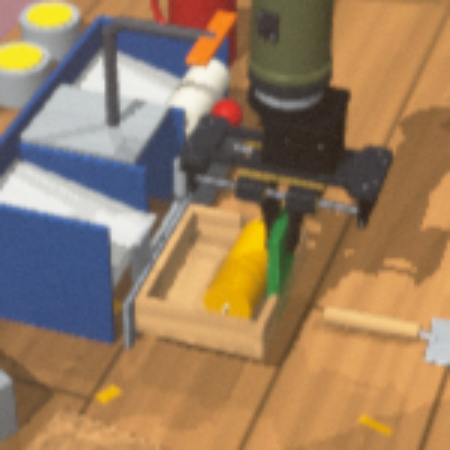

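```bash
python3 -m creep '[[-5,-3,-10,0.005,0,0,0],[0,0,-20,0.008,0,0,0],[0,0,-26,0.008,0,0,0],[0,2,-26,0.008,0,0,0],[0,2,-26,0.008,0,0,0]]'
python3 -m creep '[[0,2,-26,0.008,0,0,0],[0,2,-26,0.008,0,0,0],[0,2,-26,0.008,0,0,0],[0,2,-26,0.008,0,0,0],[0,2,-26,0.008,0,0,0]]'
python3 - <<'E'
from h import *
m=np.array([.5202,.4116]);w=-.05
P=m-.059*np.array([np.cos(w),np.sin(w)])-.003*np.array([-np.sin(w),np.cos(w)])
plan(np.array([*P,.302]),down(w),vmax=28)
E
```

```text
time: 15.8
position: [0.4421, 0.232, 0.3029]
tool_rot: [1.207, 1.209, -1.21]
ft_force: [0.8, -0.2, -5.3]
grip_width: 0.136
time: 16.3
position: [0.4541, 0.3618, 0.3022]
tool_rot: [1.236, 1.19, -1.24]
ft_force: [-0.7, 1.2, -4.5]
grip_width: 0.137
[  0.1   2.5 -25. ] [0.006 0.001 0.001]
[  0.1   2.4 -25. ] [0.006 0.001 0.001]
2 rows; dist 50.269712513555916 dw [0.01105483 0.00198323 0.00166973] q [ 0.05  0.39 -0.93  1.73  0.33  1.19 -1.01] t 16.3 F [-0.7  1.2 -4.5] g 0.137350800069241
```

```bash
python3 -m creep '[[0,2.4,-22,0.005,0,0,0],[0,2.4,-15,0.005,0,0,0],[0,1,-8,0,0,0,0],[0,0,0,0,0,0,0],[0,0,0,0,0,0,0]]'
python3 - <<'E'
from h import *
m=np.array([.5202,.4116]);w=-.05
P=m-.059*np.array([np.cos(w),np.sin(w)])-.003*np.array([-np.sin(w),np.cos(w)])
plan(np.array([*P,.2627]),down(w),vmax=28)
from bench import get_image
for n in ("top","side"):
    d=get_image(n); cv2.imwrite(f"pics/{n}10.png",d["img"][...,::-1])
a=cv2.imread("pics/top10.png")[110:260,70:220]; b=cv2.imread("pics/side10.png")[230:380,140:290]
cv2.imwrite("pics/p10.png",cv2.resize(np.hstack([a,b]),None,fx=2.6,fy=2.6,interpolation=cv2.INTER_CUBIC))
E
```

```text
time: 16.8
position: [0.4621, 0.4045, 0.3025]
tool_rot: [1.242, 1.184, -1.247]
ft_force: [0.1, -0.7, -4.6]
grip_width: 0.136
[19.9 -0.7 -3.6] [0.001 0.002 0.   ]
[19.9 -0.7 -3.5] [0.001 0.002 0.   ]
2 rows; dist 40.427478116850054 dw [0.00137529 0.00317624 0.0004631 ] q [-0.05  0.46 -0.9   1.64  0.38  1.23 -1.09] t 16.8 F [ 0.1 -0.7 -4.6] g 0.1359945501194798
```

View pics/p10.png

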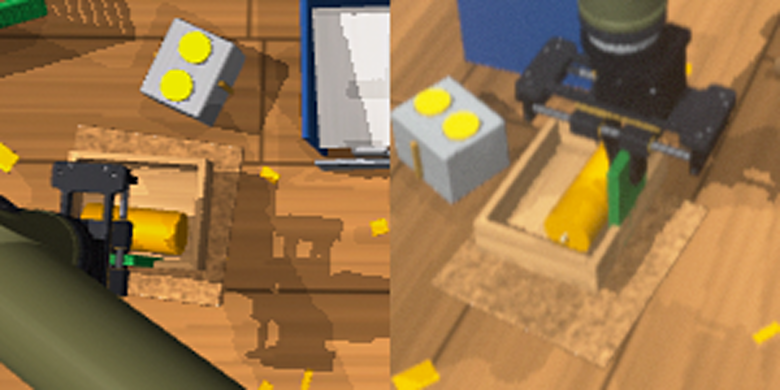

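The tray hangs over the middle of the mat with the candle in it, so I lower it.

```bash
python3 -m creep '[[10,0,-3,0,0,0,0],[12,0,-3,0,0,0,0],[9,0,0,0,0,0,0],[5,0,0,0,0,0,0],[3,0,0,0,0,0,0]]'
python3 -m creep '[[0,0,0,0,0,0,0],[0,0,0,0,0,0,0]]'
python3 -c "
from h import *
s,p,r=pose(); print(p, r.as_matrix()[:,0])"
```

```text
time: 17.4
position: [0.4624, 0.4107, 0.2629]
tool_rot: [1.242, 1.184, -1.247]
ft_force: [-0.8, -0.5, -4.0]
grip_width: 0.134
time: 17.6
position: [0.4627, 0.4111, 0.2643]
tool_rot: [1.244, 1.184, -1.245]
ft_force: [-0.3, 0.0, -5.2]
grip_width: 0.134
[0.46266609 0.41109451 0.26433052] [ 8.72999297e-04 -1.53674009e-03 -9.99998438e-01]
```

```bash
python3 -m creep '[[1,0,0,0,0,0,0],[1,0,0,0,0,0,0],[0.5,0,0,0,0,0,0],[0,0,0,0,0,0,0]]'
```

```text
time: 18.0
position: [0.4626, 0.4112, 0.2627]
tool_rot: [1.244, 1.184, -1.244]
ft_force: [-3.2, -2.5, 5.1]
grip_width: 0.132
```

On the mat: the force has changed sign. I release and lift straight up.

```bash
python3 -m creep '[[0,0,0,0,0,0,45],[0,0,0,0,0,0,45],[0,0,0,0,0,0,45],[0,0,0,0,0,0,45],[0,0,0,0,0,0,45]]'
python3 -m creep '[[-20,0,0,0,0,0,45],[-40,0,0,0,0,0,45],[-40,0,0,0,0,0,45],[-20,-30,0,0,0,0,45],[0,-30,20,0,0,0,45]]'
python3 -m creep '[[0,-30,30,0,0,0,45],[0,-20,40,0,0,0,45],[0,0,40,0,0,0,45],[0,0,40,0,0,0,45],[0,0,40,0,0,0,45]]'
python3 - <<'E'
from h import *
from bench import get_image
for n in ("top","side"):
    d=get_image(n); cv2.imwrite(f"pics/{n}11.png",d["img"][...,::-1])
a=cv2.imread("pics/top11.png")[110:260,70:270]; b=cv2.imread("pics/side11.png")[150:350,140:290]
cv2.imwrite("pics/p11.png",cv2.resize(a,None,fx=4,fy=4,interpolation=cv2.INTER_CUBIC)); cv2.imwrite("pics/p12.png",cv2.resize(b,None,fx=3,fy=3,interpolation=cv2.INTER_CUBIC))
s,p,r=pose();print(p,s["time"],s["joint_positions"],s["ft_force"])
E
```

```text
time: 18.5
position: [0.4627, 0.411, 0.2615]
tool_rot: [1.244, 1.184, -1.245]
ft_force: [-1.2, -0.2, -0.3]
grip_width: 0.476
time: 19.0
position: [0.4009, 0.3969, 0.3852]
tool_rot: [1.249, 1.188, -1.238]
ft_force: [-0.7, -0.2, 1.3]
grip_width: 0.515
time: 19.5
position: [0.3418, 0.2052, 0.3822]
tool_rot: [1.244, 1.182, -1.244]
ft_force: [1.3, -0.8, 0.6]
grip_width: 0.513
[0.34258881 0.20201704 0.38168737] 19.6 [ 0.34042193 -0.26552646 -0.79663481  2.02928531 -0.18941173  1.30553756
 -0.44465581] [-0.86415691 -0.18485444 -0.60803775]
```

View pics/p11.png

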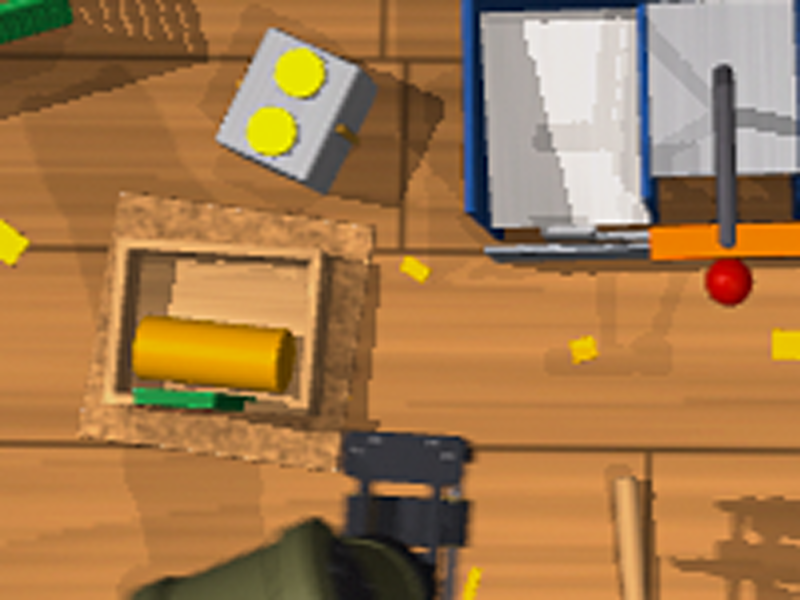

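View pics/p12.png

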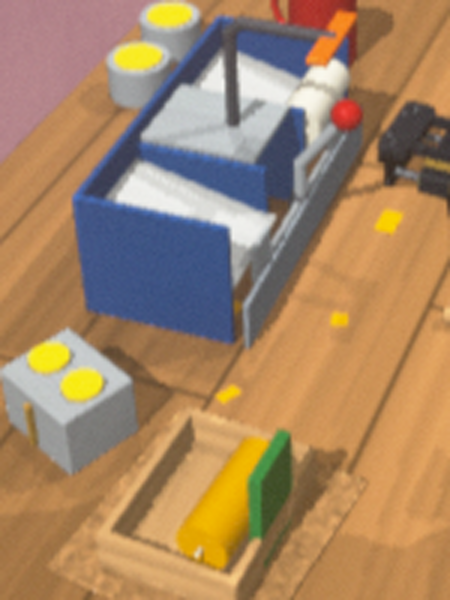

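```bash
python3 - <<'E'
from h import *
d=load("top0.npz")
f=lambda u,v,z:ray(d,(u+.5)/4-.5+70,(v+.5)/4-.5+110,z)
q=np.array([f(*c,.044) for c in [(116,240),(327,249),(317,413),(104,403)]]); print(q,[np.linalg.norm(q[i]-q[i-1]) for i in range(4)]); c=q.mean(0); print(c, np.linalg.norm(c[:2]-[.5202,.4116]))
print("candle rel",f(214,353,.037)-c, "ball",f(728,282,.174))
E
python3 -m creep '[[0,0,0,0,0,0,45],[0,0,0,0,0,0,45],[0,0,0,0,0,0,45],[0,0,0,0,0,0,45],[0,0,0,0,0,0,45]]'
python3 - <<'E'
from bench import get_image; import cv2, numpy as np
d=get_image("top")["img"].astype(int); a=cv2.imread("pics/top11.png")[...,::-1].astype(int)
print("diff tray area",np.abs(d-a)[160:225,85:160].max(),"white/jug",np.abs(d-cv2.imread("pics/top0.png")[...,::-1].astype(int))[100:170,275:400].mean())
E
```

```text
[[0.58815154 0.48959637 0.044     ]
 [0.58257714 0.32371625 0.044     ]
 [0.45395244 0.32759007 0.044     ]
 [0.46020019 0.49362315 0.044     ]] [np.float64(0.12801469925572623), np.float64(0.16597375774074186), np.float64(0.1286830230408295), np.float64(0.16615058719255585)]
[0.52122033 0.40863146 0.044     ] 0.0031389969596008725
candle rel [-0.02082195  0.00312623 -0.007     ] ball [0.54528201 0.00863916 0.174     ]
time: 20.1
position: [0.3425, 0.2073, 0.3818]
tool_rot: [1.242, 1.186, -1.245]
ft_force: [-0.4, -0.3, 0.4]
grip_width: 0.517
diff tray area 35 white/jug 7.286971428571428
```

```bash
python3 -c "
from bench import ctrl
print(ctrl.close_job())"
```

```text
the job is handed in; nothing more can be done
None
```

The job is done and handed in at about 20 s. The interface reports no verdict, so the results below are my own image and force measurements.

**What I did:**
- I gripped the wooden tray by its green handle board and stood it in front of the left lane, which holds the yellow candle. Its centre was about 4 mm from the bay point.
- I straddled the red ball with the tool leaning about 32° and tilted the lever left. I estimate it reached about 0.29 rad, from the ball's 36 mm shift in the images and a side force of about 4.5 N. That is over the required 0.25 but a little short of the stop at 0.32. I held it there for about a second and let it return.
- The candle rolled into the tray, and I carried both to the cork mat and released them.

**Last checks before handing in:**
- **Tray:** its centre is about 3 mm from the mat's centre. In both views it sits flat inside the mat.
- **Yellow candle:** it lies on the tray floor, about 21 mm from the centre towards the handle and 3 mm sideways, within the limits.
- **Lever:** the ball is back within about 1 mm of its starting point.
- **White candle and mould:** both look unmoved in the images.
- **Robot:** it is clear of everything.

**Less certain:**
- A picture comparison around the tray half a second apart showed small pixel changes (35 of 255 at most). I took these for arm shadow and noise but did not investigate.
- I only compared the jug and white-candle area roughly. It differed slightly from the start, which I put down to shadows. The arm did not go near the jug.

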